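Spin-test an inertia wheel and brake it on the sensor

ROBOT

A 7-joint arm with a two-finger parallel gripper is mounted at the origin on the work surface. World frame = base frame: x ahead of the robot, y to its left, z up, the work surface at z = 0. Lengths are in mm, angles in rad, forces in N, time in s.
With the tool pointing down it reaches from about 350 to 900 mm from the base axis. Payload 7.2 kg.
Tool frame: the origin (TCP) lies midway between the tips of the shut fingers; the grasp point (between the pads) lies 19 mm behind it (manip.tcp_to_grasp is the distance from the TCP to the grasp point, in mm); z points along the fingers, y is the line along which they close (so a half turn about z gives the same grasp; the last joint's range is limited). The gripper opens to 88 mm and grips with 3 to 60 N. Pads are 20 mm wide; open, the fingers measure 115 mm over their backs; the gripper's body (75 mm by 178 mm) begins 61 mm behind the grasp point.
Start: joints at [1.111, 0.411, -0.013, 1.596, 0.006, 1.134, -0.082], TCP at [238.647, -577.648, 222.653] pointing down, gripper open.
Joint ranges: [-2.95, 2.95], [-0.29, 1.99], [-1.47, 1.44], [0.14, 2.54], [-1.03, 4.17], [0.13, 1.85], [-2.86, 2.86]. Speed limits (rad/s): [2.39, 2.39, 3.01, 3.01, 3.14, 3.14, 3.14].

INTERFACE

Orientations are given as a 3x3 rotation matrix whose columns are the frame's x, y, z axes.
In Python, from rig import sensors, viewer, finish_job, manip gives the robot as it stands.
- The arm moves only by the tool apply_moves, never from a script. Its argument "deltas" is a list of rows, each an object of numbers: "x", "y", "z": the shift along the tool's x, y, z in mm; "turn": the turn about the tool's z in degrees. A call has 1 to 8 rows; each row is the pose to reach, as a shift and turn from the pose commanded when the call began, along the tool's axes at that moment; what a row does not reach only later rows make up. A row lasts 1/10 s, in which the tool goes at most 50 mm and 8.59 degrees, less where a joint would pass 70% of its speed; a pose out of reach is approached as far as the arm can. A call with a gripper value outside its range is refused whole. "claw" is the finger opening in mm, from 0 to 87.8, set as the call begins (left out, the last holds). The fingers move at their own pace and stop on an object; "squeeze" is the grip in N (left out, the last holds). Time passes only in rows, so rows that repeat a pose let the fingers close. It gives the time, the measured TCP pose, the force, the opening and the grip force at its end, in the units of the state.
- sensors.get_state(): the state, without advancing time (a new reading comes with each control period).
- viewer.snapshot(name): name is "scene" or "top" or "wrist"; returns (picture, depth): 400x640x3 uint8, blue, green, red; 400x640 float32, mm along the optical axis (not along the pixel's ray), 0 where there is no reading.
- viewer.get_calibration(name): a dict with "intrinsics" (3x3 intrinsics, pixels), "R" (3x3) and "t" (3): a world point X has camera coordinates R X + t; the wrist camera has in their place "tool_from_camera" (4x4, takes a point from camera to tool coordinates, whose origin is the TCP and whose axes are the flange's). Camera axes: x right, y down, z forward; pixel columns grow to the right and rows downward; lengths in mm; the calibration is good to about 2 mm. A picture is of the moment at which its call begins: read the wrist's pose just before it. get_calibration takes no time and is no camera call.
- finish_job(): hands the job in; it is judged then, once.
The state is a dict: "time_s": time; "joint_pos": joint angles; "joint_vel": joint speeds; "joint_efforts": joint torques, N m; "position": TCP position; "eef_rot": TCP orientation; "force": force on the tool from outside, world axes, zero at the start; "moment": the same for the moment, N m; "opening": finger opening in mm; "grasp_force": force on a finger pad.
Only numpy, scipy, OpenCV 4.12 (cv2) and the standard library are available. Lean on these libraries where they do the work, as an engineer would, in place of code of your own. Each camera call takes 0.05 s, during which the arm holds its last target. There are 200 camera calls.

TASK

On the motor test stand, flick the flat inertia wheel counter-clockwise (seen from above) with the closed fingers, so that the tab on its rim runs briskly past the sensor head and the wheel then goes on round freely, untouched, for at least another full turn. When the tab comes round again, brake the wheel gently with a fingertip so that it stops with the tab squarely in front of the sensor head's face, then lift the finger clear and leave it standing there. Nothing is to be gripped or picked up, and the other things on the bench stay where they are.

Things in the scene. Friction and masses are not known exactly. Their poses are not given: they have to be found in the camera images.
- stand: Motor test stand, fixed to the bench: black base plate 300 x 300 x 12 mm, motor in the middle, sensor head at the middle of one edge. Origin: on the wheel axis at bench level; z up; x points level from the axis to the sensor head. Loose parts up to 22 mm high lie on the plate along the edge opposite the sensor head, over 100 mm from the axis.
- sensor (a point): Sensor head: a plain grey upright block 24 mm wide, 30 mm deep, its top 74 mm above the bench (4 mm above the wheel's upper face). The point is the middle of its face that looks at the wheel, 108 mm from the wheel axis, 66 mm above the bench (level with the tab).
- hub (a point): Point on the upright wheel axis at the level of the wheel's upper face, 70 mm above the bench. The wheel: bare aluminium disc lying flat, radius 85 mm, 8 mm thick, about 0.6 kg. Hub boss: radius 15 mm, 20 mm high above the face. Between 45 and 85 mm from the axis the upper face is flat and bare: there a light press of a few newtons stops a slowly turning wheel within a few degrees.
- tab (a point): The wheel's one mark: a tab of the same aluminium, 10 mm wide, 8 mm thick, flush with both faces of the disc, sticking out 16 mm from the rim. The point is the middle of its outer end, 101 mm from the axis, 66 mm above the bench; in front of the sensor head it is 7 mm from the sensor point.
- stud (a point): Top of one of the four like flick studs: upright steel pins, 10 mm in diameter, 22 mm high above the wheel's upper face (top 92 mm above the bench), 38 mm from the axis, at 45, 135, 225 and 315 degrees from the direction of the tab (this one at 45, counter-clockwise from the tab). Push one sideways to flick the wheel.
- wheel (a joint): Angle of the wheel in rad, growing counter-clockwise seen from above, without limit; the tab stands exactly in front of the sensor head at 0 and at every 2 pi (6.283). The wheel turns freely: left alone it loses half of its speed in about 4 s (a fifth more or less from one wheel to another; faster below 1 rad/s) and in the end stops anywhere. Motor and wheel sit on soft springs: pressed down, the wheel sinks about 1 mm for each 3 N.

How it is judged (in metres and radians):
On the way, in this order (a step that is already met when the one before it is completed fails the run):
1. flicked: the tab runs past the sensor head counter-clockwise at 1 rad/s or more, with nothing touching the wheel (horizontal distance between tab and sensor below 0.03 m and velocity of joint wheel above 1 rad/s and contact force between each of the arm, the fingers and stand below 0.02 N), for 0.02 s.
2. free turn: the tab runs on through the far side at 0.2 rad/s or more, with nothing touching the wheel (horizontal distance between tab and sensor above 0.195 m and velocity of joint wheel above 0.2 rad/s and contact force between each of the arm, the fingers and stand below 0.02 N), for 0.02 s.
3. come round: the tab is on its way back, in the last quarter turn before the sensor head, still turning freely with nothing touching the wheel (y of tab in the frame of stand below -0.06 m and x of tab in the frame of stand above 0 m and velocity of joint wheel above 0.05 rad/s and contact force between each of the arm, the fingers and stand below 0.02 N), for 0.02 s.
4. braked: a fingertip on the wheel has stopped it with the tab in front of the sensor head (horizontal distance between tab and sensor below 0.0145 m and velocity of joint wheel between -0.05 and 0.05 rad/s and contact force between the fingers and stand above 0.2 N), for 0.1 s.
At the end, for the whole second after the job is handed in: The wheel stands still (under 0.05 rad/s) with the middle of the tab's end within about 12 mm sideways (7 degrees of turn) of the middle of the sensor head's face, and nothing touches it (horizontal distance between tab and sensor below 0.0145 m and velocity of joint wheel between -0.05 and 0.05 rad/s).
It fails at once if the wheel or stand was pressed or struck with more than 40 N (contact force between any of the fingers, the arm and stand above 40 N).
It fails at once if another thing on the bench was moved by more than 15 mm or lifted (distance of any of coupling, spare_block, solder_reel, driver, board, multimeter, flux from where it was at the start of the episode above 0.015 m).
It also fails if it takes over 64 s, if anything falls off the work surface, if the arm or the gripper's body presses on something with over 40 N, if the wrist force passes 120 N, or if a joint passes its speed limit or range.

## Working session

There is one attempt and no reset: what is moved stays moved. The work goes in short steps, Python scripts to look and compute and a tool call to move; the robot and the scene stay as the last step left them, time stands still between calls to the robot, and variables do not carry over. Pictures are saved under pics/ and viewed, at most 10 in all, crops included, and the job is handed in when it is done.

Besides the shell and the picture viewer there is one more tool, called after "Request:" as a command line: name --argument value ..., lists and objects as JSON in quotes. apply_moves: Moves the arm, as the interface text tells. Its arguments: {"type":"object","properties":{"deltas":{"type":"array","items":{"type":"object","properties":{"x":{"type":"number"},"y":{"type":"number"},"z":{"type":"number"},"turn":{"type":"number"}}}},"claw":{"type":"number"},"squeeze":{"type":"number"}},"required":["deltas"]}

```bash
mkdir -p pics; ls; cat > h.py <<'E'
import numpy as np, cv2
from rig import sensors, viewer, finish_job, manip
def cal(n):
    c=viewer.get_calibration(n); K=np.array(c["intrinsics"])
    if "R" in c: return K,np.array(c["R"]),np.array(c["t"]).ravel()
    s=sensors.get_state(); T=np.eye(4); T[:3,:3]=s["eef_rot"]; T[:3,3]=s["position"]
    W=np.linalg.inv(T@np.array(c["tool_from_camera"])); return K,W[:3,:3],W[:3,3]
def snap(n):
    C=cal(n); p,d=viewer.snapshot(n); return p,d,C
def world(C,u,v,z=None,depth=None):
    K,R,t=C; ray=R.T@np.linalg.inv(K)@np.array([u,v,1.]); o=-R.T@t
    if depth is not None: return o+ray*depth
    return o+ray*(z-o[2])/ray[2]
def proj(C,X):
    K,R,t=C; q=K@(R@np.asarray(X,float)+t); return q[:2]/q[2]
E
python3 - <<'E'
from h import *
for n in ("top","scene"):
    p,d,C=snap(n); cv2.imwrite(f"pics/{n}0.png",p); np.save(f"pics/{n}0.npy",d)
    print(n,C)
s=sensors.get_state(); print(s["time_s"],s["position"],s["eef_rot"],s["force"],s["opening"])
E
```

```text
pics
top (array([[377.7634752 ,   0.        , 318.71010895],
       [  0.        , 377.7634752 , 194.67032331],
       [  0.        ,   0.        ,   1.        ]]), array([[ 1.61079902e-03, -9.99998248e-01,  9.53282743e-04],
       [-9.81760533e-01, -1.76265393e-03, -1.90113518e-01],
       [ 1.90114865e-01, -6.29660704e-04, -9.81761652e-01]]), array([ 13.64849328, 643.11077837, 619.50756225]))
scene (array([[373.34753158,   0.        , 319.82511296],
       [  0.        , 373.34753158, 198.85018048],
       [  0.        ,   0.        ,   1.        ]]), array([[-0.84031141,  0.54201271,  0.00994824],
       [ 0.36247343,  0.57541841, -0.73314846],
       [-0.40310018, -0.61246705, -0.67999585]]), array([ 518.09467224, -184.58393835,  976.3233889 ]))
0.1 [ 238.47411116 -577.23484619  221.90544084] [[ 9.24217557e-01  3.81865870e-01 -6.03536468e-04]
 [ 3.81866342e-01 -9.24216660e-01  1.28932669e-03]
 [-6.54485988e-05 -1.42208863e-03 -9.99998987e-01]] [-0.03521842  0.02018332  0.32188684] 87.38936592566083
```

View pics/top0.png

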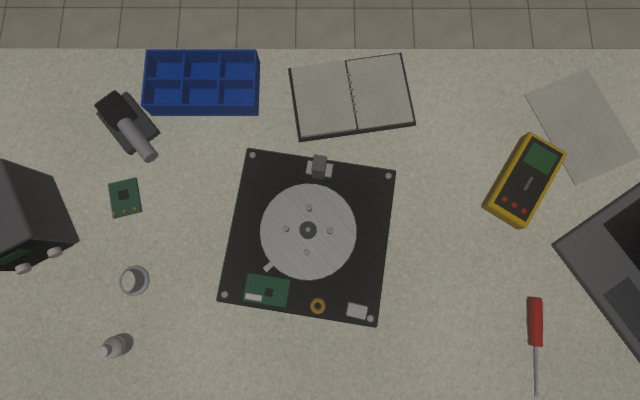

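View pics/scene0.png

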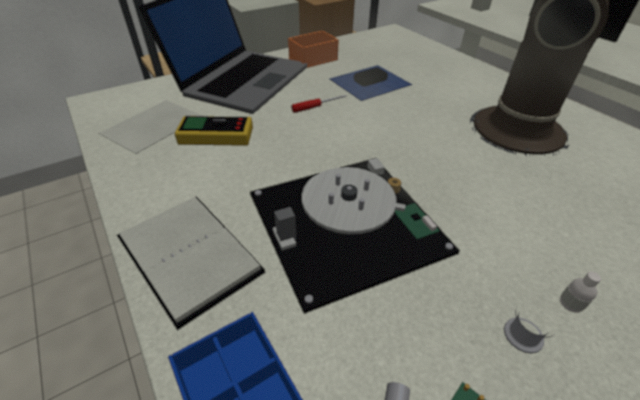

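The top view shows the wheel centred near (308,231), the sensor head at (319,165), and the tab at (268,267), lower left. The studs are at (309,208), (286,229), (307,252) and (330,231). In the scene view the hub is at (349,191) and the sensor head at (285,220).

```bash
python3 - <<'E'
from h import *
def cloud(n):
    d=np.load(f"pics/{n}0.npy"); K,R,t=cal(n)
    v,u=np.mgrid[:400,:640]; q=np.stack([(u-K[0,2])/K[0,0]*d,(v-K[1,2])/K[1,1]*d,d],-1)
    return (q-t)@R, d
for n in("top","scene"):
    P,d=cloud(n); C=cal(n)
    c0=world(C,*( (308,231) if n=="top" else (349,197)),z=70)
    r=np.hypot(P[...,0]-c0[0],P[...,1]-c0[1])
    m=(d>0)&(r<110)&(abs(P[...,2]-70)<5)
    print(n,"hub guess",c0,"depth z at ring median",np.median(P[...,2][(d>0)&(r>45)&(r<80)]), m.sum())
    (u,v),rad=cv2.minEnclosingCircle(P[...,:2][m].astype(np.float32)) 
    m2=m.astype(np.uint8); m2=cv2.morphologyEx(m2,cv2.MORPH_CLOSE,np.ones((15,15))); m2=cv2.morphologyEx(m2,cv2.MORPH_OPEN,np.ones((15,15)))
    cs=max(cv2.findContours(m2,0,1)[0],key=cv2.contourArea).reshape(-1,2)
    W=np.array([world(C,*p,z=70)[:2] for p in cs]); A=np.c_[2*W,np.ones(len(W))]
    s=np.linalg.lstsq(A,(W**2).sum(1),rcond=None)[0]; c=s[:2]; print("circle",c,np.sqrt(s[2]+c@c))
    rr=np.hypot(*(np.moveaxis(P[...,:2],-1,0)-c[:,None,None]))
    st=(d>0)&(rr<150)&(rr>100)&(P[...,2]>68)&(P[...,2]<82); print("sensor top",np.median(P[st],0),st.sum(), P[st][:,2].max())
print("wheel pix: hub top")
C=cal("top")
for k,p in dict(hub=(308,229.5)).items(): print(k,world(C,*p,z=90))
for p in[(309,208),(286,229),(307,252),(330,231)]: print("stud",world(C,*p,z=92))
print("tab",world(C,266,269,z=70),"sensor",world(C,319.5,160,z=74))
print("hub scene",world(cal("scene"),349,187,z=90))
p=cv2.imread("pics/top0.png")[130:340,200:410]; cv2.imwrite("pics/topc.png",cv2.resize(p,(600,600),interpolation=cv2.INTER_CUBIC))
E
```

```text
top hub guess [576.75152281  33.36789963  70.        ] depth z at ring median 69.19618985892886 6988
circle [577.40373227  35.6494365 ] 84.60154697091217
sensor top [699.11791262  14.34230432  73.22446728] 216 76.38636623503453
scene hub guess [580.00950696  38.82452552  70.        ] depth z at ring median 68.99046123744958 4467
circle [581.13785113  35.95432781] 84.97708409043919
sensor top [701.16083939  17.99334118  73.4539845 ] 219 76.18788199008482
wheel pix: hub top
hub [577.38329743  32.83471121  90.        ]
stud [613.97288505  31.32735383  92.        ]
stud [577.9669664   69.99945251  92.        ]
stud [539.52799411  34.18821582  92.        ]
stud [574.71059367  -4.41885254  92.        ]
tab [511.45362775 104.94947508  70.        ] sensor [704.34379521  13.4301797   74.        ]
hub scene [578.48748786  34.59862887  90.        ]
```

View pics/topc.png

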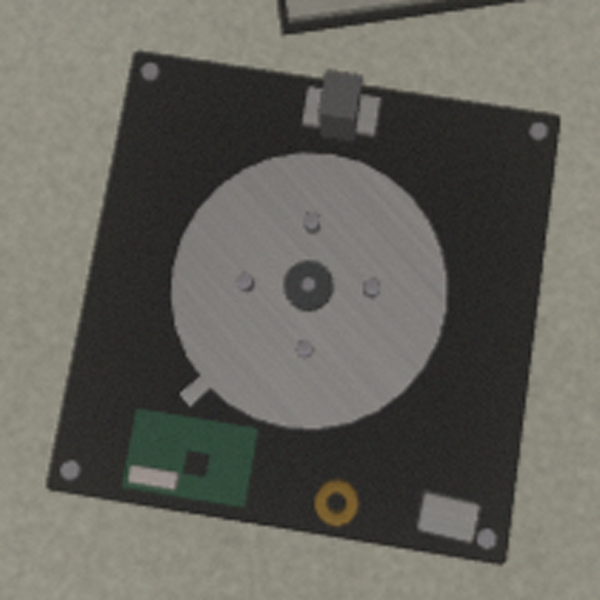

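The hub is at about (578,34) and the wheel face reads z ≈ 69.5, which agrees with the text. The sensor lies at about -8.8° from world x. The tab is at about 133° in the world, so the wheel angle is about +2.48 rad. The stud at about 267° can be flicked along the tool's current +x.

Request:
apply_moves --deltas '[{"x": 210,"y": -267},{"x": 210,"y": -267},{"x": 210,"y": -267},{"x": 210,"y": -267},{"x": 210,"y": -267},{"x": 210,"y": -267},{"x": 210,"y": -267},{"x": 210,"y": -267}]' --claw 0 --squeeze 10

```text
invalid input at $.deltas[0]: expected keys x, y, z, turn
```

Request:
apply_moves --deltas '[{"x": 300,"y": -128,"z": 90},{"x": 300,"y": -128,"z": 90},{"x": 300,"y": -128,"z": 90},{"x": 300,"y": -128,"z": 90},{"x": 300,"y": -128,"z": 90},{"x": 300,"y": -128,"z": 90},{"x": 300,"y": -128,"z": 90},{"x": 300,"y": -128,"z": 90}]'

```text
invalid input at $.deltas[0]: expected keys x, y, z, turn
```

```bash
python3 - <<'E'
from h import *
for n in ("scene","wrist"):
    p,d,C=snap(n); cv2.imwrite(f"pics/{n}1.png",p)
    if n=="wrist": np.savez("pics/w1.npz",K=C[0],R=C[1],t=C[2],d=d)
s=sensors.get_state(); R=np.array(s["eef_rot"]);P=np.array(s["position"])
print(s["time_s"],P,R.round(4),s["force"],s["opening"])
print("hub in tool axes", (R.T@(np.array([578,34,70])-P)).round(1))
E
```

```text
0.2 [ 238.54984259 -577.39201855  222.16462022] [[ 9.242e-01  3.819e-01 -4.000e-04]
 [ 3.819e-01 -9.242e-01  8.000e-04]
 [-0.000e+00 -9.000e-04 -1.000e+00]] [ 0.92755603 -0.38551902  0.51228936] 87.58399255708304
hub in tool axes [ 547.2 -435.3  152.5]
```

View pics/wrist1.png

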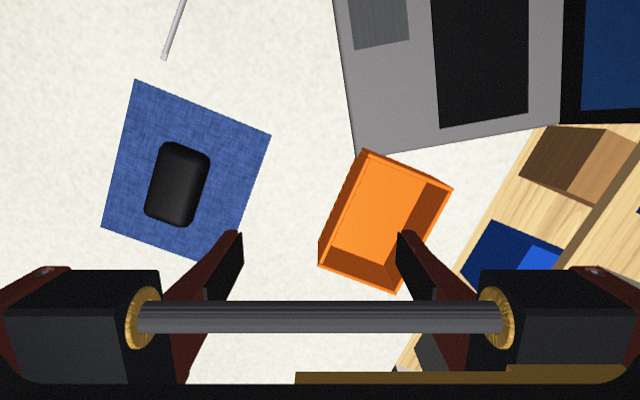

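View pics/scene1.png

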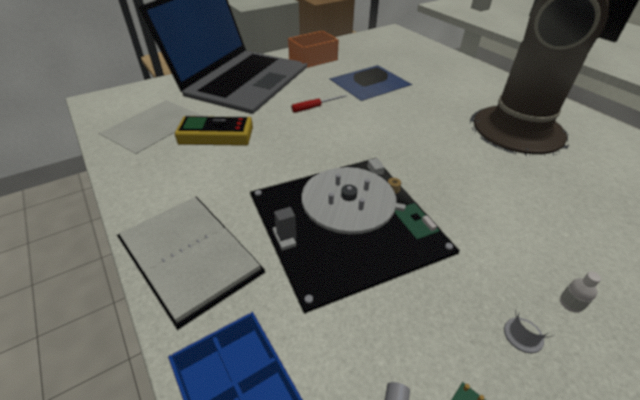

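The moves were refused because every row needs all four keys, so the arm is still at the start. The wrist view shows the mat, the orange box and the laptop. Tool +x is up in the picture, and the fingers are spread along tool y.

Request:
apply_moves --deltas '[{"x": 210,"y": -267,"z": 0,"turn": 0},{"x": 210,"y": -267,"z": 0,"turn": 0},{"x": 210,"y": -267,"z": 0,"turn": 0},{"x": 210,"y": -267,"z": 0,"turn": 0},{"x": 210,"y": -267,"z": 0,"turn": 0},{"x": 210,"y": -267,"z": 0,"turn": 0},{"x": 210,"y": -267,"z": 0,"turn": 0},{"x": 210,"y": -267,"z": 0,"turn": 0}]' --claw 0 --squeeze 10

```text
time_s: 1.0
position: [332.1, -246.1, 222.9]
eef_rot: [[0.922, 0.388, 0.001], [0.388, -0.922, 0.001], [0.001, -0.0, -1.0]]
force: [-0.8, -1.1, -0.9]
opening: 27.0
grasp_force: 0.0
```

Request:
apply_moves --deltas '[{"x": 300,"y": -128,"z": 90,"turn": 0},{"x": 300,"y": -128,"z": 90,"turn": 0},{"x": 300,"y": -128,"z": 90,"turn": 0},{"x": 300,"y": -128,"z": 90,"turn": 0},{"x": 300,"y": -128,"z": 90,"turn": 0},{"x": 300,"y": -128,"z": 90,"turn": 0},{"x": 300,"y": -128,"z": 90,"turn": 0},{"x": 300,"y": -128,"z": 90,"turn": 0}]'

```text
time_s: 1.8
position: [561.2, -13.4, 130.7]
eef_rot: [[0.922, 0.387, -0.001], [0.387, -0.922, 0.003], [0.0, -0.003, -1.0]]
force: [0.5, -0.5, 0.3]
opening: 0.4
grasp_force: 0.0
```

```bash
python3 - <<'E'
from h import *
for n in ("scene","wrist"):
    p,d,C=snap(n); cv2.imwrite(f"pics/{n}2.png",p)
    if n=="wrist": np.savez("pics/w2.npz",K=C[0],R=C[1],t=C[2],d=d)
s=sensors.get_state(); R=np.array(s["eef_rot"]);P=np.array(s["position"])
print(s["time_s"],P,R.round(4),s["force"],s["opening"])
print("hub in tool axes", (R.T@(np.array([578,34,70])-P)).round(1))
E
```

```text
1.9 [559.03683028 -18.01120577 131.71337798] [[ 9.238e-01  3.828e-01 -1.700e-03]
 [ 3.828e-01 -9.238e-01 -1.000e-04]
 [-1.600e-03 -6.000e-04 -1.000e+00]] [-0.2577781  -0.75114552  0.05003846] 0.49887591926937075
hub in tool axes [ 37.5 -40.8  61.7]
```

View pics/wrist2.png

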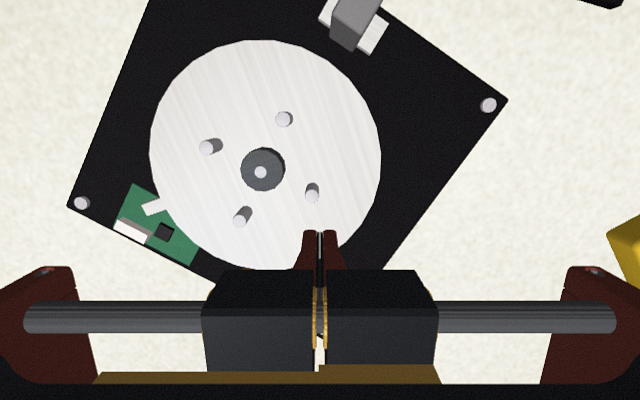

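View pics/scene2.png

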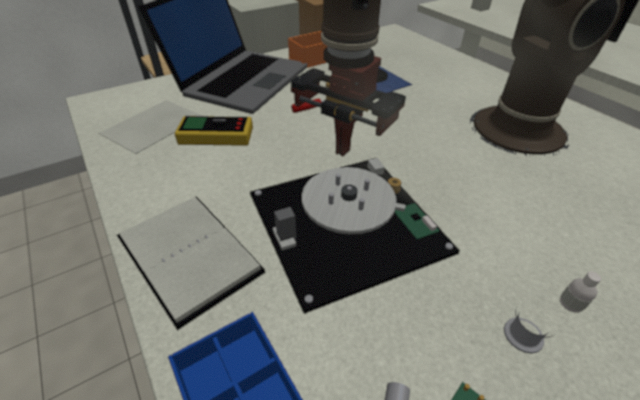

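The wrist view shows the whole wheel: hub (262,169), tab (152,208) and sensor head (350,25). The finger tips are at (320,235), beside the stud at (312,192). The scene view shows the arm behind the wheel, with nothing hidden.

```bash
cat >> h.py <<'E'
def cloud(d,C):
    K,R,t=C; v,u=np.mgrid[:400,:640]
    q=np.stack([(u-K[0,2])/K[0,0]*d,(v-K[1,2])/K[1,1]*d,d],-1); return (q-t)@R
def circ(W):
    s=np.linalg.lstsq(np.c_[2*W,np.ones(len(W))],(W**2).sum(1),rcond=None)[0]; return s[:2],np.sqrt(s[2]+s[:2]@s[:2])
E
python3 - <<'E'
from h import *
z=np.load("pics/w2.npz"); C=(z["K"],z["R"],z["t"]); d=z["d"]; P=cloud(d,C)
print("cam centre",-C[1].T@C[2])
h=world(C,262,169,z=90); print("hub pix",h)
r=np.hypot(P[...,0]-578,P[...,1]-34); ok=d>0
print("ring z",np.median(P[...,2][ok&(r>50)&(r<80)]))
m=(ok&(r<110)&(abs(P[...,2]-69)<6)).astype(np.uint8); m[228:]=0
m=cv2.morphologyEx(cv2.morphologyEx(m,cv2.MORPH_CLOSE,np.ones((25,25))),cv2.MORPH_OPEN,np.ones((31,31)))
cs=max(cv2.findContours(m,0,1)[0],key=cv2.contourArea).reshape(-1,2); cs=cs[cs[:,1]<222]
W=np.array([world(C,*p,z=70)[:2] for p in cs]); c,R=circ(W)
for _ in range(3):
    e=abs(np.hypot(*(W-c).T)-R); c,R=circ(W[e<2]); 
print("circle",c,R,(e<2).sum(),len(W))
rr=np.hypot(P[...,0]-c[0],P[...,1]-c[1])
st=ok&(rr>100)&(rr<160)&(abs(P[...,2]-74)<2.5); Q=P[st][:,:2]
print("sensor top",len(Q),Q.mean(0),cv2.minAreaRect(Q.astype(np.float32)))
v=np.median(Q,0)-c; print("angle",np.degrees(np.arctan2(v[1],v[0])),"r",rr[st].min(),rr[st].max())
tb=ok&(rr>89)&(rr<99)&(abs(P[...,2]-69)<5); T=P[tb][:,:2]-c; a=np.degrees(np.arctan2(T[:,1],T[:,0])); print("tab",np.median(a),a.std(),len(a))
sd=ok&(rr>30)&(rr<46)&(abs(P[...,2]-92)<3); 
n,l,s_,ce=cv2.connectedComponentsWithStats(sd.astype(np.uint8))
for i in range(1,n):
    if s_[i,4]>15: q=P[l==i][:,:2].mean(0)-c; print("stud",np.hypot(*q),np.degrees(np.arctan2(q[1],q[0])),P[l==i][:,2].mean())
p=cv2.imread("pics/wrist2.png"); print("grey disc/plate/tab",p[100,250],p[60,160],p[208,152])
E
```

```text
cam centre [628.60584063  12.59036389 293.21278039]
hub pix [579.17030721  33.78235135  90.        ]
ring z 70.24928266197482
circle [577.52550942  34.3638625 ] 83.7869783757363 436 478
sensor top 1120 [692.06403843  14.35707696] ((695.4412841796875, 15.610330581665039), (23.89809799194336, 24.137859344482422), 80.57862854003906)
angle -10.26800571888785 r 107.43725442984389 131.91034889047398
tab 132.34070595689346 1.8102167678804972 169
stud 37.750087526166844 -2.977077686845391 91.52551497861148
stud 37.63112450756004 87.24400008817783 91.4267061574309
stud 37.79102631387792 -92.55825218663118 91.4148698425254
stud 37.69835353659836 177.39863347133286 91.38074343475002
grey disc/plate/tab [232 235 235] [26 25 25] [233 234 235]
```

Request:
apply_moves --deltas '[{"x": 0,"y": -3,"z": 30,"turn": 0},{"x": 0,"y": -3,"z": 50,"turn": 0},{"x": 0,"y": -3,"z": 54,"turn": 0},{"x": 0,"y": -3,"z": 54,"turn": 0},{"x": 0,"y": -3,"z": 54,"turn": 0}]'

```text
time_s: 2.4
position: [558.6, -16.0, 79.9]
eef_rot: [[0.925, 0.381, 0.002], [0.381, -0.925, -0.0], [0.001, 0.001, -1.0]]
force: [0.3, -0.5, 0.3]
opening: 0.5
grasp_force: 0.0
```

```bash
cat >> h.py <<'E'
HUB=np.array([577.8,34.2]); SEN=-9.2
def wheel(n="wrist"):
    "time, wheel angle in deg (0 at sensor) from the tab's bright patch outside the rim, stud-refined"
    t0=sensors.get_state()["time_s"]; p,d,C=snap(n); g=cv2.cvtColor(p,cv2.COLOR_BGR2GRAY)
    a=np.arange(-180,180,.5); rad=np.arange(89,99,1.)
    A,Rr=np.meshgrid(np.radians(a),rad)
    X=np.stack([HUB[0]+Rr*np.cos(A),HUB[1]+Rr*np.sin(A),np.full(A.shape,70.)])
    q=C[0]@(C[1]@X.reshape(3,-1)+C[2][:,None]); uv=(q[:2]/q[2]).reshape(2,*A.shape).astype(np.float32)
    s=cv2.remap(g,uv[0],uv[1],cv2.INTER_LINEAR,borderValue=0).astype(float)
    s=(s>130).mean(0); k=np.ones(12); f=np.convolve(np.r_[s,s,s],k,"same")[len(a):2*len(a)]
    i=f.argmax(); w=(np.arange(i-14,i+15))%len(a); o=(np.arange(-14,15)*.5*s[w]).sum()/max(s[w].sum(),1e-6)
    tab=a[i]+o; stud=[]
    P=cloud(d,C); rr=np.hypot(P[...,0]-HUB[0],P[...,1]-HUB[1])
    sd=((d>0)&(rr>30)&(rr<46)&(abs(P[...,2]-91.5)<3)).astype(np.uint8)
    N,l,st,_=cv2.connectedComponentsWithStats(sd)
    for j in range(1,N):
        if st[j,4]>15:
            c=P[l==j][:,:2].mean(0)-HUB; e=(np.degrees(np.arctan2(c[1],c[0]))-45-tab+45)%90-45; stud.append(e)
    return t0,(tab-SEN+180)%360-180,f[i]/12,np.round(stud,1),p
E
python3 - <<'E'
from h import *
s=sensors.get_state(); R=np.array(s["eef_rot"]);P=np.array(s["position"])
print(s["time_s"],P,s["force"],(R.T@(np.r_[HUB,70]-P)).round(1))
for n in("wrist","scene"): print(n,wheel(n)[:4])
E
```

```text
2.4 [558.56321622 -16.02135771  79.85637406] [ 0.29267277 -0.5192972   0.33827479] [ 36.9 -39.1   9.9]
wrist (2.4, np.float64(141.772), np.float64(0.9916666666666667), array([ -0.4,   0. ,  -0.7, -13. ,  -0.3]))
scene (2.45, np.float64(-93.29344978165939), np.float64(1.0), array([-38.7, -36.3, -34.5, -37.7]))
```

Request:
apply_moves --deltas '[{"x": 2,"y": 0,"z": 0,"turn": 0},{"x": 5,"y": 0,"z": 0,"turn": 0},{"x": 9,"y": 0,"z": 0,"turn": 0},{"x": 14,"y": 0,"z": 0,"turn": 0},{"x": 20,"y": 0,"z": 0,"turn": 0},{"x": 28,"y": 0,"z": 0,"turn": 0},{"x": 38,"y": 0,"z": 0,"turn": 0},{"x": 40,"y": 6,"z": -30,"turn": 0}]'

```text
time_s: 3.3
position: [596.1, -3.6, 105.6]
eef_rot: [[0.923, 0.384, -0.006], [0.384, -0.923, 0.001], [-0.005, -0.003, -1.0]]
force: [-0.1, -0.5, 0.1]
opening: 0.5
grasp_force: 0.0
```

```bash
python3 - <<'E'
from h import *
s=sensors.get_state(); R=np.array(s["eef_rot"]);P=np.array(s["position"])
print(s["time_s"],P,s["force"],(R.T@(np.r_[HUB,70]-P)).round(1))
for i in range(3): print(wheel()[:4])
E
```

```text
3.3 [596.08821144  -3.60821538 105.61778971] [-0.10765621 -0.54143455  0.10957553] [ -2.2 -41.8  35.8]
(3.3, np.float64(-121.71666666666665), np.float64(0.275), array([-26.1, -25.6, -27.2]))
(3.35, np.float64(-119.39999999999999), np.float64(0.2583333333333333), array([-19.3, -19.8, -24.9]))
(3.4, np.float64(-119.37017543859649), np.float64(0.26666666666666666), array([-10.5, -10.9]))
```

Request:
apply_moves --deltas '[{"x": -40,"y": -25,"z": -5,"turn": 0},{"x": -68,"y": -45,"z": 0,"turn": 0},{"x": -68,"y": -45,"z": 0,"turn": 0},{"x": -68,"y": -45,"z": 20,"turn": 0},{"x": -68,"y": -45,"z": 30,"turn": 0},{"x": -68,"y": -45,"z": 33,"turn": 0}]'

```text
time_s: 4.05
position: [516.8, 10.3, 74.2]
eef_rot: [[0.924, 0.382, -0.002], [0.382, -0.924, 0.0], [-0.002, -0.001, -1.0]]
force: [-0.7, 0.1, 0.9]
opening: 0.5
grasp_force: 0.0
```

```bash
python3 - <<'E'
from h import *
s=sensors.get_state(); R=np.array(s["eef_rot"]);P=np.array(s["position"])
print(s["time_s"],P,s["force"],(R.T@(np.r_[HUB,70]-P)).round(1))
for i in range(4): o=wheel(); print(o[:4])
cv2.imwrite("pics/w3.png",o[4])
E
```

```text
4.05 [516.82740419  10.26365357  74.1988093 ] [-0.68706298  0.13460342  0.8839551 ] [65.5  1.2  4.1]
(4.05, np.float64(-22.231192660550448), np.float64(0.9083333333333333), array([ 1.1,  1.4, -0.4, -0.1]))
(4.1, np.float64(-16.633333333333326), np.float64(0.025000000000000005), array([3.5, 3.6, 1.9, 2.2]))
(4.15, np.float64(-170.8), np.float64(0.0), array([-14.3, -15.8, -14.4, -15.9]))
(4.2, np.float64(-170.8), np.float64(0.0), array([-6.4, -7.9, -6.8, -8.3]))
```

View pics/w3.png

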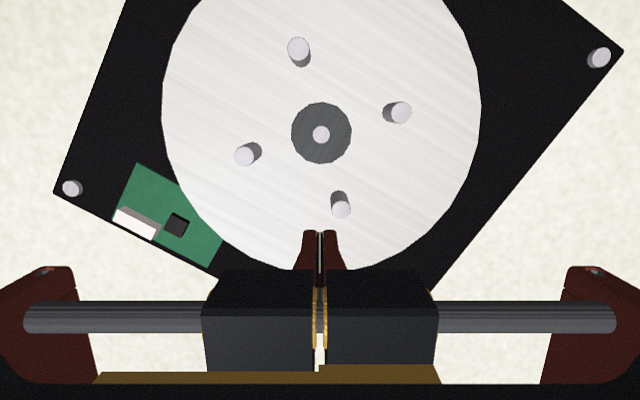

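The wheel and its four studs are in view, with the hub at (321,133) and the finger tip at (320,235) hovering over the rim band. The tab has left the picture at the top. The studs give about 158°/s at the first sensor pass.

Request:
apply_moves --deltas '[{"x": 0,"y": 0,"z": 0,"turn": 0},{"x": 0,"y": 0,"z": 0,"turn": 0},{"x": 0,"y": 0,"z": 0,"turn": 0},{"x": 0,"y": 0,"z": 0,"turn": 0},{"x": 0,"y": 0,"z": 0,"turn": 0},{"x": 0,"y": 0,"z": 0,"turn": 0},{"x": 0,"y": 0,"z": 0,"turn": 0},{"x": 0,"y": 0,"z": 0,"turn": 0}]'

```text
time_s: 5.05
position: [517.2, 10.3, 75.6]
eef_rot: [[0.924, 0.382, -0.0], [0.382, -0.924, -0.0], [-0.0, 0.0, -1.0]]
force: [-0.3, 0.2, 0.4]
opening: 0.9
grasp_force: 0.0
```

```bash
cat >> h.py <<'E'
def studs():
    "time, wheel angle in deg modulo 90 (0 = tab, or a quarter-turn of it, at the sensor)"
    t0=sensors.get_state()["time_s"]; p,d,C=snap("wrist"); P=cloud(d,C)
    rr=np.hypot(P[...,0]-HUB[0],P[...,1]-HUB[1]); sd=((d>0)&(rr>30)&(rr<46)&(abs(P[...,2]-91.5)<3)).astype(np.uint8)
    N,l,st,_=cv2.connectedComponentsWithStats(sd); v=[]
    for j in range(1,N):
        if st[j,4]>40:
            c=P[l==j][:,:2].mean(0); v.append(c)
    z=np.array(v); o=HUB
    a=np.degrees(np.angle(np.exp(4j*np.arctan2(*(z-o).T[::-1])).mean()))/4
    return t0,(a-45-SEN)%90,len(v),p
E
python3 - <<'E'
from h import *
s=sensors.get_state(); R=np.array(s["eef_rot"]);P=np.array(s["position"])
print(s["time_s"],P,s["force"],(R.T@(np.r_[HUB,70]-P)).round(1))
for i in range(4): print(studs()[:3])
print(wheel()[:4])
E
```

```text
5.05 [517.23472634  10.29820152  75.63859917] [-0.253247    0.23780494  0.36560982] [65.1  1.   5.6]
(5.05, np.float64(36.03890927608212), 4)
(5.1, np.float64(42.848778126789), 4)
(5.15, np.float64(49.65733858937405), 4)
(5.2, np.float64(56.37279504137187), 4)
(5.25, np.float64(153.37073170731708), np.float64(1.0), array([ 0.2,  0.6, -1.4, -0.9]))
```

At 5.1 s the wheel turns at about 135°/s, with a decay constant of about 0.154/s. The second pass would come at about 1.8 rad/s and the third at about 0.75 rad/s. I'll brake on the third, which is slower and gentler.

Request:
apply_moves --deltas '[{"x": 0,"y": 0,"z": 0,"turn": 0},{"x": 0,"y": 0,"z": 0,"turn": 0},{"x": 0,"y": 0,"z": 0,"turn": 0},{"x": 0,"y": 0,"z": 0,"turn": 0},{"x": 0,"y": 0,"z": 0,"turn": 0},{"x": 0,"y": 0,"z": 0,"turn": 0},{"x": 0,"y": 0,"z": 0,"turn": 0},{"x": 0,"y": 0,"z": 0,"turn": 0}]'

```text
time_s: 6.1
position: [517.2, 10.3, 75.6]
eef_rot: [[0.924, 0.382, 0.0], [0.382, -0.924, -0.0], [-0.0, 0.0, -1.0]]
force: [0.3, 0.4, 0.0]
opening: 0.6
grasp_force: 0.0
```

Request:
apply_moves --deltas '[{"x": 0,"y": 0,"z": 0,"turn": 0},{"x": 0,"y": 0,"z": 0,"turn": 0},{"x": 0,"y": 0,"z": 0,"turn": 0},{"x": 0,"y": 0,"z": 0,"turn": 0},{"x": 0,"y": 0,"z": 0,"turn": 0},{"x": 0,"y": 0,"z": 0,"turn": 0},{"x": 0,"y": 0,"z": 0,"turn": 0},{"x": 0,"y": 0,"z": 0,"turn": 0}]'

```text
time_s: 6.9
position: [517.3, 10.3, 75.6]
eef_rot: [[0.924, 0.382, 0.0], [0.382, -0.924, -0.0], [0.0, 0.0, -1.0]]
force: [-0.4, 0.5, 0.7]
opening: 0.4
grasp_force: 0.0
```

Request:
apply_moves --deltas '[{"x": 0,"y": 0,"z": 0,"turn": 0},{"x": 0,"y": 0,"z": 0,"turn": 0},{"x": 0,"y": 0,"z": 0,"turn": 0},{"x": 0,"y": 0,"z": 0,"turn": 0},{"x": 0,"y": 0,"z": 0,"turn": 0},{"x": 0,"y": 0,"z": 0,"turn": 0},{"x": 0,"y": 0,"z": 0,"turn": 0},{"x": 0,"y": 0,"z": 0,"turn": 0}]'

```text
time_s: 7.7
position: [517.3, 10.3, 75.6]
eef_rot: [[0.924, 0.382, 0.0], [0.382, -0.924, -0.0], [0.0, 0.0, -1.0]]
force: [-0.3, 0.1, 0.2]
opening: 0.4
grasp_force: 0.0
```

Request:
apply_moves --deltas '[{"x": 0,"y": 0,"z": 0,"turn": 0},{"x": 0,"y": 0,"z": 0,"turn": 0},{"x": 0,"y": 0,"z": 0,"turn": 0},{"x": 0,"y": 0,"z": 0,"turn": 0},{"x": 0,"y": 0,"z": 0,"turn": 0},{"x": 0,"y": 0,"z": 0,"turn": 0},{"x": 0,"y": 0,"z": 0,"turn": 0},{"x": 0,"y": 0,"z": 0,"turn": 0}]'

```text
time_s: 8.5
position: [517.3, 10.3, 75.7]
eef_rot: [[0.924, 0.382, 0.0], [0.382, -0.924, -0.0], [0.0, 0.0, -1.0]]
force: [0.5, -0.8, 0.4]
opening: 0.6
grasp_force: 0.0
```

```bash
python3 - <<'E'
from h import *
s=sensors.get_state(); print(s["time_s"],s["position"],s["force"])
print(wheel()[:4])
for i in range(4): print(studs()[:3])
E
```

```text
8.5 [517.25507461  10.27794489  75.65191817] [ 0.53965163 -0.80509174  0.42020833]
(8.5, np.float64(133.628), np.float64(0.9916666666666667), array([-0.4,  0.6, -1.5, -0.6]))
(8.55, np.float64(47.14740470885087), 4)
(8.6, np.float64(51.12957411315608), 4)
(8.65, np.float64(55.05163874997184), 4)
(8.7, np.float64(58.92452050848124), 4)
```

Request:
apply_moves --deltas '[{"x": 0,"y": 0,"z": 0,"turn": 0},{"x": 0,"y": 0,"z": 0,"turn": 0},{"x": 0,"y": 0,"z": 0,"turn": 0},{"x": 0,"y": 0,"z": 0,"turn": 0},{"x": 0,"y": 0,"z": 0,"turn": 0},{"x": 0,"y": 0,"z": 0,"turn": 0},{"x": 0,"y": 0,"z": 0,"turn": 0},{"x": 0,"y": 0,"z": 0,"turn": 0}]'

```text
time_s: 9.55
position: [517.2, 10.3, 75.6]
eef_rot: [[0.924, 0.382, -0.0], [0.382, -0.924, -0.0], [-0.0, 0.0, -1.0]]
force: [1.1, -0.1, 0.3]
opening: 0.4
grasp_force: 0.0
```

Request:
apply_moves --deltas '[{"x": 0,"y": 0,"z": 0,"turn": 0},{"x": 0,"y": 0,"z": 0,"turn": 0},{"x": 0,"y": 0,"z": 0,"turn": 0},{"x": 0,"y": 0,"z": 0,"turn": 0},{"x": 0,"y": 0,"z": 0,"turn": 0},{"x": 0,"y": 0,"z": 0,"turn": 0},{"x": 0,"y": 0,"z": 0,"turn": 0},{"x": 0,"y": 0,"z": 0,"turn": 0}]'

```text
time_s: 10.35
position: [517.3, 10.3, 75.7]
eef_rot: [[0.924, 0.382, 0.0], [0.382, -0.924, -0.0], [0.0, 0.0, -1.0]]
force: [0.0, -0.6, 1.1]
opening: 0.4
grasp_force: 0.0
```

Request:
apply_moves --deltas '[{"x": 0,"y": 0,"z": 0,"turn": 0},{"x": 0,"y": 0,"z": 1,"turn": 0},{"x": 0,"y": 0,"z": 2,"turn": 0},{"x": 0,"y": 0,"z": 2,"turn": 0},{"x": 0,"y": 0,"z": 2,"turn": 0},{"x": 0,"y": 0,"z": 2,"turn": 0}]'

```text
time_s: 10.95
position: [517.3, 10.3, 73.6]
eef_rot: [[0.924, 0.382, 0.0], [0.382, -0.924, -0.0], [0.0, 0.0, -1.0]]
force: [0.6, 0.1, -0.1]
opening: 0.5
grasp_force: 0.0
```

```bash
python3 - <<'E'
from h import *
s=sensors.get_state(); print(s["time_s"],s["position"],s["force"])
print(wheel()[:4])
for i in range(4): print(studs()[:3])
E
```

```text
10.95 [517.26285367  10.27103809  73.63370223] [ 0.63525738  0.11597509 -0.12512086]
(10.95, np.float64(-66.5), np.float64(0.9916666666666667), array([ 1.7,  0.4,  0.8, -0.3]))
(11.0, np.float64(26.75717469273266), 4)
(11.05, np.float64(29.39788060133644), 4)
(11.1, np.float64(31.95379253575031), 4)
(11.15, np.float64(34.54903579555689), 4)
```

Request:
apply_moves --deltas '[{"x": 0,"y": 0,"z": 0,"turn": 0},{"x": 0,"y": 0,"z": 0,"turn": 0},{"x": 0,"y": 0,"z": 0,"turn": 0},{"x": 0,"y": 0,"z": 0,"turn": 0},{"x": 0,"y": 0,"z": 0,"turn": 0},{"x": 0,"y": 0,"z": 0,"turn": 0}]'

```text
time_s: 11.8
position: [517.3, 10.3, 73.7]
eef_rot: [[0.924, 0.382, 0.0], [0.382, -0.924, -0.0], [0.0, 0.0, -1.0]]
force: [-0.4, 0.5, 0.3]
opening: 0.3
grasp_force: 0.0
```

```bash
python3 - <<'E'
from h import *
for i in range(3): print(studs()[:3])
s=sensors.get_state(); print(s["time_s"],s["position"],s["force"])
E
```

```text
(11.8, np.float64(65.73372256746453), 4)
(11.85, np.float64(67.95612074581096), 4)
(11.9, np.float64(70.18895511744316), 4)
11.95 [517.24410057  10.27340668  73.64462694] [ 0.32856975 -0.45402416 -0.03979312]
```

Request:
apply_moves --deltas '[{"x": 0,"y": 0,"z": 0,"turn": 0},{"x": 0,"y": 0,"z": 0,"turn": 0},{"x": 0,"y": 0,"z": 0,"turn": 0},{"x": 0,"y": 0,"z": 5.5,"turn": 0},{"x": 0,"y": 0,"z": 5.5,"turn": 0},{"x": 0,"y": 0,"z": 5.5,"turn": 0},{"x": 0,"y": 0,"z": 5.5,"turn": 0}]'

```text
time_s: 12.65
position: [517.7, 10.4, 68.4]
eef_rot: [[0.924, 0.382, 0.001], [0.382, -0.924, 0.0], [0.001, 0.0, -1.0]]
force: [-0.8, 0.9, 4.8]
opening: 0.4
grasp_force: 2.4
```

```bash
python3 - <<'E'
from h import *
for i in range(3): print(studs()[:3])
s=sensors.get_state(); print(s["time_s"],s["position"],s["force"])
E
```

```text
(12.65, np.float64(88.18185155714401), 4)
(12.7, np.float64(88.2052257920474), 4)
(12.75, np.float64(88.17938802695433), 4)
12.8 [517.69854305  10.363887    68.38862178] [ 0.89872733 -0.00997655  4.63366603]
```

The wheel stopped at -1.8° under about 4.8 N. Next is a straight lift clear.

Request:
apply_moves --deltas '[{"x": 0,"y": 0,"z": -1,"turn": 0},{"x": 0,"y": 0,"z": -3,"turn": 0},{"x": 0,"y": 0,"z": -8,"turn": 0},{"x": 0,"y": 0,"z": -25,"turn": 0},{"x": 0,"y": 0,"z": -60,"turn": 0},{"x": 0,"y": 0,"z": -80,"turn": 0},{"x": 0,"y": 0,"z": -80,"turn": 0},{"x": 0,"y": 0,"z": -80,"turn": 0}]'

```text
time_s: 13.6
position: [516.9, 10.1, 148.0]
eef_rot: [[0.924, 0.382, -0.0], [0.382, -0.924, -0.0], [-0.0, 0.0, -1.0]]
force: [-0.6, -0.4, 0.3]
opening: 0.7
grasp_force: 0.0
```

```bash
python3 - <<'E'
from h import *
for i in range(2): o=studs(); print(o[:3])
s=sensors.get_state(); print(s["time_s"],s["position"],s["force"]); cv2.imwrite("pics/w4.png",o[3])
E
```

```text
(13.6, np.float64(87.6845321487119), 4)
(13.65, np.float64(87.67602716996237), 4)
13.7 [516.31499297  10.07024502 147.05321035] [ 0.13180128  0.02741805 -0.05697615]
```

View pics/w4.png

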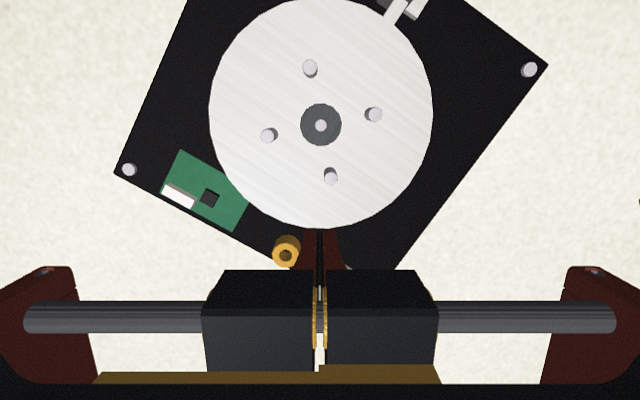

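The tab at (400,10) stands in front of the sensor head at the top edge of the picture. The wheel is still at about -2°, and the finger is 78 mm above it. Handing in.

```bash
python3 -c "
from rig import finish_job
print(finish_job())"
```

```text
the job is handed in; nothing more can be done
None
```

The flicked wheel ran past the sensor at about 2.75 rad/s and turned freely; I braked it on the third pass (about 5 N), so it stands still about 2° short of square (limit 7°) with the finger lifted clear, and the job is handed in.

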